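# Tip the reference disc out of its tray and read it on the seed colour meter

## Task

Check the seed colour meter: tip the hinged tray up by its blue bar so that the pink reference disc slides out from under the clear cover into the tray's vee-shaped corner, and pick it up there. Set the disc down, without dropping it, flat on the meter's sloping window against the vee-shaped ledge, let go, and then press the green button fully down. Finish with the tray lowered flat again, and leave the bowl, carton and brush where they are.

Things in the scene. Friction and masses are not known exactly. Their poses are not given: they have to be found in the camera images.
- disc: Pink glazed reference disc, 44 mm across, 6 mm thick, about 30 g. Origin at the centre of its underside, z along its axis. It starts lying in the wide part of the tray, under the clear cover. It is slippery on the tray and the window: it slides by itself once the slope is more than about 20 degrees, and quickly at 35.
- tray (a joint): Hinge of the aluminium tray, rad: 0 = lowered, floor level; grows as the far end (with the blue bar) is lifted; stop at 0.75. A stiff hinge: the tray stays at whatever angle it is left; it takes about 6 N upward at the bar to lift it and about 3 N downward to lower it.
- tray_hinge (a point): Point on the tray's hinge axis, which runs along y, 22 mm above the table. The frame turns with the tray: x runs along the tray floor from the hinge (low end, nearest the robot) to the blue bar, z is normal to the floor.
- stand: Grey stand carrying the tray, fixed to the table: base plate 190 x 110 mm, 10 mm thick. Origin at table level, 85 mm from the hinge axis; x towards the bar.
- tray_corner (a point): On the tray floor (8 mm above hinge axis, 40 mm from it; 30 mm above the table when lowered): where the disc's underside centre rests in the corner. Axes as tray_hinge. The corner is a 120 degree vee of 10 mm high walls on the -x side, reaching 21 mm to each side. The floor here is a tongue 34 mm wide: the disc overhangs it by 5 mm at +y and -y, where finger tips can go 12 mm below the floor.
- cover_edge (a point): Middle of the clear cover's front edge, on its top face, 27 mm above the tray floor and 50 mm in +x from tray_corner. The cover (underside 24 mm above the floor) runs 81 mm from here to the tray's end wall. Under it the tray is 100 mm wide inside; two 12 mm walls funnel from 100 to 50 mm apart, ending 24 mm from tray_corner. Axes as tray_hinge.
- tray_handle (a point): Middle of the tray's blue bar, a round bar 12 mm thick and 100 mm long along y, 210 mm from the hinge axis along x, 45 mm above the table with the tray lowered; axes turn with the tray. 33 mm clear to the tray's end wall on the -x side; two thin arms hold it 45 mm to either side of the middle. Free below.
- window_seat (a point): On the meter's sloping window, 75 mm above the table: where the disc's underside centre lies when it rests on the ledge. z is normal to the window, x up the slope (26 degrees, facing the robot), y across. The ledge is a vee on the -x side like the tray's. The block is 34 mm wide, so finger tips can pass 15 mm below its surface at +y and -y. A disc let go a little uphill slides to the ledge.
- screen_edge (a point): Middle of the top front edge of the meter's white screen panel, 90 mm wide along y, which stands square to the slope, 72 mm uphill of window_seat, and rises 92 mm above the slope, overhanging it: a gripper coming straight down to the window hits it, one square to the window does not. Axes as window_seat.
- meter: White colour meter, fixed to the table, base 195 x 165 mm, 25 mm high; origin at table level, 50 mm nearer the robot than window_seat, x away from the robot, housing behind the window 105 mm high.
- read_button_top (a point): Centre of the top of the green push button, 26 mm across, on the meter's low deck: 43 mm above the table, on the meter's +y side, 50 mm nearer the robot and 75 mm to the side of window_seat. Pressed straight down.
- read_button (a joint): Travel of the green button, m: 0 = up, 0.006 = fully down; it springs back. Fully down takes about 5 N.
- bowl: Bystander: small clear glass bowl, 100 mm across, 45 mm high. Origin at the centre of its underside.
- carton: Bystander: small white carton with a black end, 70 x 40 x 22 mm. Origin at the centre of its underside.
- brush: Bystander: small brush, 140 mm long, lying on the table along its own x. Origin at its underside.

How it is judged:
By the outcome, as a careful person would: the job done as asked, in the order asked, and still so for the second after the job is handed in, with the robot touching nothing.
It also fails if it takes over 67 s, if anything falls off the work surface, if the arm or the gripper's body presses on something with over 40 N, if the wrist force passes 120 N, or if a joint passes its speed limit or range.

## Robot

A 6-joint arm with a two-finger parallel gripper is mounted at the origin on the work surface. World frame = base frame: x ahead of the robot, y to its left, z up, the work surface at z = 0. Lengths are in mm, angles in degrees, forces in N, time in s.
With the tool pointing down it reaches from about 300 to 1000 mm from the base axis. Payload 5.1 kg.
Tool frame: the origin (TCP) lies midway between the tips of the shut fingers; the grasp point (between the pads) lies 19 mm behind it; z points along the fingers, y is the direction in which the jaws open and shut (so a half turn about z gives the same grasp; the last joint's range is limited). The gripper opens to 95 mm and grips with 3 to 60 N. Pads are 20 mm wide; open, the fingers measure 119 mm over their backs; the gripper's body (75 mm by 180 mm) begins 59 mm behind the grasp point.
Start: joints at [-75.837, 7.093, 94.555, -0, 78.352, -4.733], TCP at [210.472, -614.968, 214.656] pointing down, gripper open.
Joint ranges: [-149.61, 149.61], [-58.7, 133.49], [1.44, 155.28], [-77.14, 257.14], [18.33, 153.61], [-166.67, 166.67]. Speed limits (degrees/s): [147.25, 147.25, 180, 180, 180, 180].

## Interface

Orientations are given as [roll, pitch, yaw] about the fixed x, y, z axes, in that order (R = Rz(yaw) Ry(pitch) Rx(roll)).
In Python, from rig import sensors, viewer, arm gives the robot as it stands.
- The arm moves only by the tool jog_arm, never from a script. Its argument "targets" is a list of rows, each a list of 3 entries, a list of its own where there are three numbers: the finger opening in mm, from 0 to 95.1, then the shift along the tool's x, y, z in units of 30 mm (1.0 is 30 mm), then the turn about the tool's z in units of 0.15 rad (1.0 is 0.15 rad). A call has 1 to 12 rows; each row shifts and turns the pose as measured when the row begins, along the tool's axes as they then stand; what a row does not reach is not made up. A row lasts 1/10 s, in which the tool goes at most 50 mm and 8.59 degrees, less where a joint would pass 70% of its speed; a pose out of reach is approached as far as the arm can. A call with a number of a shift or a turn outside -1 to 1 is refused whole. A call with a gripper value outside its range is refused whole. The fingers move at their own pace and stop on an object; "newtons" is the grip in N (left out, the last holds). Time passes only in rows, so rows that do not move let the fingers close. It gives the time, the measured TCP pose, the force and the opening at its end, in the units of the state.
- sensors.get_state(): the state, without advancing time (a new reading comes with each control period).
- viewer.camera(name): name is "scene" or "top" or "wrist"; returns the picture (384x512x3 uint8, red, green, blue); there is no depth.
- viewer.calibration(name): a dict with "fx", "fy", "cx", "cy" (pixels), "camera_from_world" (4x4, takes a point from world to camera coordinates). Camera axes: x right, y down, z forward; pixel columns grow to the right and rows downward; lengths in mm; the calibration is good to about 2 mm. A picture is of the moment at which its call begins: read the wrist's pose just before it. calibration takes no time and is no camera call; for the wrist camera it gives the pose at the moment of the call.
- arm.job_done(): hands the job in, once; it reports no verdict.
The state is a dict: "time": time; "joint_positions": joint angles; "dq": joint speeds; "tau": joint torques, N m; "position": TCP position; "orientation": TCP orientation; "wrist_force": force on the tool from outside, world axes, zero at the start; "wrist_torque": the same for the moment, N m; "opening": finger opening in mm.
Only numpy, scipy, OpenCV 4.12 (cv2) and the standard library are available. Lean on these libraries where they do the work, as an engineer would, in place of code of your own. Each camera call takes 0.05 s, during which the arm holds its last target. There are 200 camera calls.

## Working session

There is one attempt and no reset: what is moved stays moved. The work goes in short steps, Python scripts to look and compute and a tool call to move; the robot and the scene stay as the last step left them, time stands still between calls to the robot, and variables do not carry over. Pictures are saved under pics/ and viewed, about 8 in all and at most 12, crops included, and the job is handed in when it is done.

Besides the shell and the picture viewer there is one more tool, called after "Request:" by a JSON object that holds its "api" and its "payload", one argument or row to a line. jog_arm: Moves the arm, as the interface text tells. Shifts and turns lie within -1 to 1; 1 stands for 30 mm of shift or 0.15 rad of turn. Its arguments: {"type":"object","properties":{"targets":{"type":"array","items":{"type":"array"}},"newtons":{"type":"number"}},"required":["targets"]}

```bash
ls; mkdir -p pics
python3 - <<'E'
from rig import sensors, viewer, arm
import cv2,numpy as np
print(sensors.get_state())
a=viewer.camera("scene");b=viewer.camera("top")
cv2.imwrite("pics/scene.png",a[:,:,::-1]);cv2.imwrite("pics/top.png",b[:,:,::-1])
for n in("scene","top","wrist"):
  c=viewer.calibration(n);print(n,c["fx"],c["cx"],c["cy"]);print(np.round(c["camera_from_world"],3))
E
```

```text
pics
{'time': 0.0, 'joint_positions': array([-7.58369387e+01,  7.13207990e+00,  9.46336495e+01,  9.20418044e-04,
        7.83521147e+01, -4.73298483e+00]), 'dq': array([ 0.01973612, -0.06404434, -0.05366861, -0.04437138, -0.01655462,
        0.00173059]), 'tau': array([ 2.29710444e-03, -4.17607212e+01, -3.59923303e+01,  7.76431407e-02,
        4.91420995e-02, -1.66269920e-04]), 'position': array([ 210.31901927, -614.35338181,  213.40751236]), 'orientation': array([-1.79882632e+02, -1.06215797e-02,  1.88958485e+01]), 'wrist_force': array([-0.60036275, -0.08291846,  0.4802353 ]), 'wrist_torque': array([-0.03758737,  0.04724376,  0.00254942]), 'opening': 95.2438954494016}
scene 354.3539429211397 254.99808582985534 196.27158773603816
[[ 1.530000e-01  9.880000e-01 -1.200000e-02 -1.313170e+02]
 [ 5.810000e-01 -1.000000e-01 -8.080000e-01 -2.468880e+02]
 [-7.990000e-01  1.170000e-01 -5.890000e-01  1.479975e+03]
 [ 0.000000e+00  0.000000e+00  0.000000e+00  1.000000e+00]]
top 411.15267975634583 259.38409141496885 191.6899326457255
[[-3.00000e-02 -1.00000e+00 -9.00000e-03  4.34620e+01]
 [-9.88000e-01  3.10000e-02 -1.48000e-01  6.05652e+02]
 [ 1.48000e-01  4.00000e-03 -9.89000e-01  1.25478e+03]
 [ 0.00000e+00  0.00000e+00  0.00000e+00  1.00000e+00]]
wrist 293.7931675187538 256.45685985405714 185.93170430408185
[[ 3.23000e-01 -9.46000e-01 -1.00000e-03 -6.50531e+02]
 [-9.09000e-01 -3.10000e-01  2.79000e-01 -3.11790e+01]
 [-2.65000e-01 -9.00000e-02 -9.60000e-01  3.91909e+02]
 [ 0.00000e+00  0.00000e+00  0.00000e+00  1.00000e+00]]
```

View pics/scene.png

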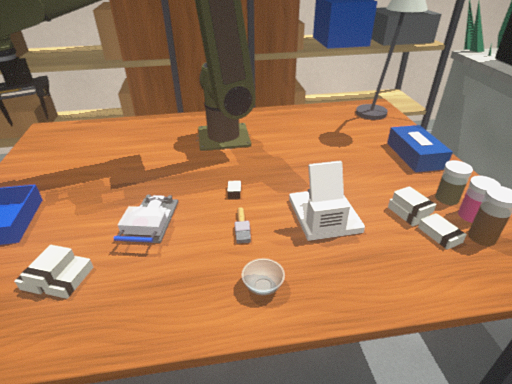

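View pics/top.png

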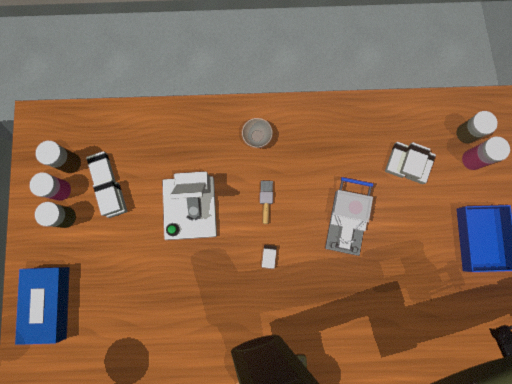

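```bash
cat > h.py <<'E'
from rig import sensors, viewer, arm
import cv2,numpy as np
def ray(n,u,v,z,c=None):
    c=c or viewer.calibration(n);M=c["camera_from_world"];R=M[:3,:3];o=-R.T@M[:3,3]
    d=R.T@np.array([(u-c["cx"])/c["fx"],(v-c["cy"])/c["fy"],1]);return o+d*(z-o[2])/d[2]
def proj(n,p,c=None):
    c=c or viewer.calibration(n);q=c["camera_from_world"]@np.append(p,1);return c["fx"]*q[0]/q[2]+c["cx"],c["fy"]*q[1]/q[2]+c["cy"]
def st(): 
    s=sensors.get_state();print("t%.2f"%s["time"],np.round(s["position"],1),np.round(s["orientation"],2),"F",np.round(s["wrist_force"],1),"op%.1f"%s["opening"],"q",np.round(s["joint_positions"],1));return s
def blobs(im,f,roi=None,amin=15):
    h=cv2.cvtColor(im,cv2.COLOR_RGB2HSV).astype(int);m=f(h[...,0],h[...,1],h[...,2]).astype(np.uint8)
    if roi: k=np.zeros_like(m);k[roi[1]:roi[3],roi[0]:roi[2]]=1;m*=k
    n,l,s,c=cv2.connectedComponentsWithStats(m)
    return [(s[i],c[i],cv2.minAreaRect(np.argwhere(l==i)[:,::-1].astype(np.float32))) for i in range(1,n) if s[i][4]>=amin]
blue=lambda h,s,v:(h>105)&(h<130)&(s>130)&(v>60)
green=lambda h,s,v:(h>50)&(h<90)&(s>100)&(v>40)
pink=lambda h,s,v:((h>150)|(h<8))&(s>25)&(s<150)&(v>120)
E
python3 - <<'E'
from h import *
b=cv2.imread("pics/top.png")[:,:,::-1];a=cv2.imread("pics/scene.png")[:,:,::-1]
for n,im,rb,rg in(("top",b,(325,165,390,200),(150,210,200,250)),("scene",a,(100,225,170,255),(280,170,360,250))):
  for nm,f,r,z in(("blue",blue,rb,45),("green",green,rg,43)):
    for s,c,mr in blobs(im,f,r): print(n,nm,s,c,mr,ray(n,*c,z).round(1))
for s,c,mr in blobs(b,pink,(325,180,385,225)): print("pink",s,c,mr,ray("top",*c,36).round(1))
cv2.imwrite("pics/crop.png",np.hstack([cv2.resize(b[165:260,320:395],None,fx=5,fy=5,interpolation=cv2.INTER_CUBIC),cv2.resize(b[165:260,155:235],None,fx=5,fy=5,interpolation=cv2.INTER_CUBIC)])[:,:,::-1])
E
```

```text
top blue [342 178  31   8  86] [356.90697674 181.54651163] ((356.98077392578125, 181.5961456298828), (30.790233612060547, 2.7456259727478027), 11.309932708740234) [ 629.4 -285.1   45. ]
top green [167 225   9   9  63] [171.28571429 229.        ] ((171.50001525878906, 229.00003051757812), (7.77817440032959, 7.77817440032959), 45.0) [497.7 304.   43. ]
scene blue [114 236  38   5 124] [132.82258065 238.22580645] ((132.51197814941406, 238.20045471191406), (37.09033966064453, 3.317347526550293), 2.2906100749969482) [ 626.2 -284.6   45. ]
pink [349 201  13  13 117] [355.35042735 207.07692308] ((355.3999938964844, 206.70001220703125), (12.074767112731934, 11.627553939819336), 26.56505012512207) [ 549.3 -277.    36. ]
```

View pics/crop.png

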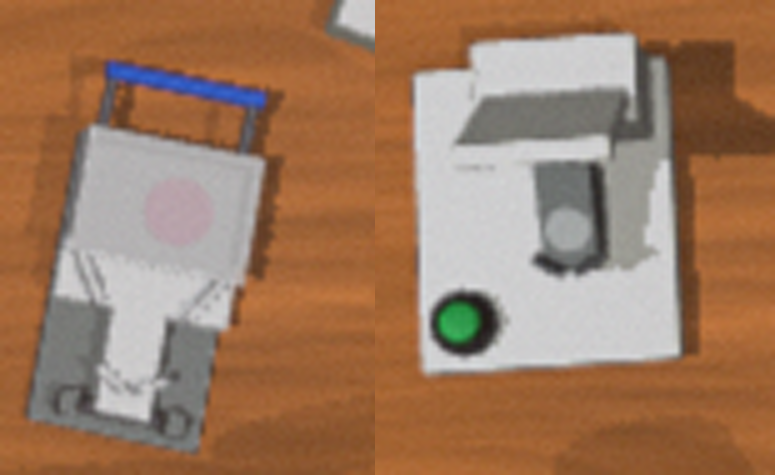

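Request:
{"api": "jog_arm", "payload": {
  "targets": [
    [95,[1,-0.7,0],0],
    [95,[1,-0.7,0],0],
    [95,[1,-0.7,0],0],
    [95,[1,-0.7,0],0],
    [95,[1,-0.7,0],0],
    [95,[1,-0.7,0],0],
    [95,[1,-0.7,0],0],
    [95,[1,-0.7,0],0],
    [95,[1,-0.7,0],0],
    [95,[1,-0.7,0],0]
  ],
  "newtons": 40
}}

```text
time: 1.1
position: [429.5, -308.7, 207.8]
orientation: [-179.4, 0.1, 18.4]
wrist_force: [0.8, -0.8, -1.3]
opening: 94.9
```

Request:
{"api": "jog_arm", "payload": {
  "targets": [
    [95,[0,0,-0.3],0.9],
    [95,[0,0,0],0.9],
    [95,[0,0,0],0.9],
    [95,[0,0,0],0.9],
    [95,[0,0,0],0]
  ]
}}

```text
time: 1.6
position: [431.4, -302.3, 214.3]
orientation: [-179.4, 0.6, -13.2]
wrist_force: [-0.2, 0.7, -0.2]
opening: 95.2
```

Run:
```python
from h import *
st();c=viewer.calibration("wrist");im=viewer.camera("wrist");cv2.imwrite("pics/w1.png",cv2.resize(im,None,fx=1.56,fy=1.56)[:,:,::-1])
np.savez("w1.npz",im=im,**c)
for s,cc,mr in blobs(im,blue,amin=100): print(s,cc,mr,ray("wrist",*cc,45,c).round(1))
```

```text
t1.60 [ 431.4 -302.3  214.3] [-179.35    0.64  -13.22] F [-0.2  0.7 -0.2] op95.2 q [-41.   -8.1 109.7   0.3  79.3  62.2]
[499   7  13  28 307] [505.49837134  20.18566775] ((505.0, 20.5), (27.0, 12.0), 90.0) [ 525.7 -585.6   45. ]
[499  69  13  69 702] [505.63960114  99.5968661 ] ((505.0, 102.99998474121094), (11.999998092651367, 67.99998474121094), 0.0) [ 445.5 -586.3   45. ]
```

View pics/w1.png

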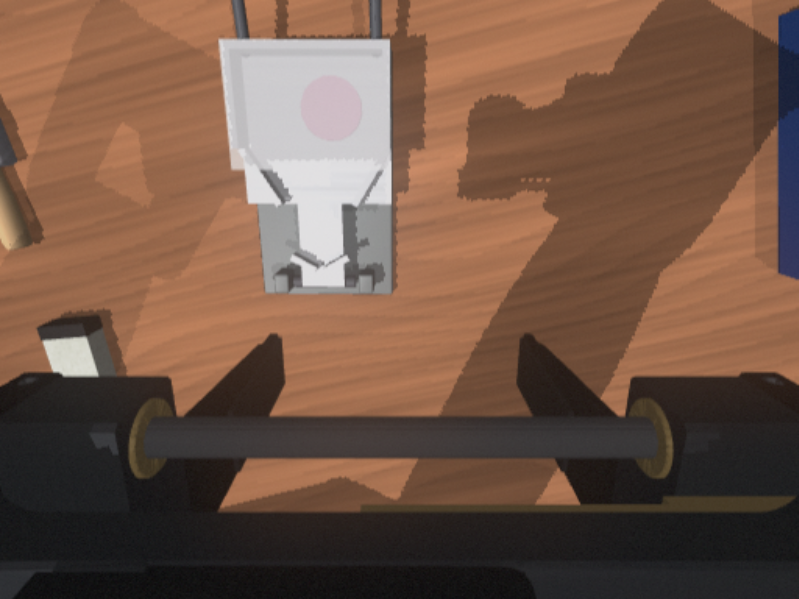

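Run:
```python
from h import *
d=np.load("w1.npz");c={k:d[k] for k in("fx","fy","cx","cy","camera_from_world")}
s=512/799
P={k:ray("wrist",u*s,v*s,z,c).round(1) for k,(u,v,z) in dict(fl=(265,293,10),fr=(393,293,10),bl=(260,205,10),br=(396,205,10),apex=(323,266,36),tl=(300,205,30),tr=(343,205,30),armL=(240,25,36),armR=(375,25,36),fun_l=(289,200,36),fun_r=(361,200,36)).items()}
for k,v in P.items(): print(k,v)
m1=(P["fl"]+P["fr"])/2;m2=(P["bl"]+P["br"])/2
print(np.degrees(np.arctan2(*(m2-m1)[1::-1])),np.degrees(np.arctan2(*(P["fl"]-P["fr"])[1::-1]))-90)
b=cv2.imread("pics/top.png")[:,:,::-1]
h=cv2.cvtColor(b,cv2.COLOR_RGB2HSV).astype(int);m=blue(h[...,0],h[...,1],h[...,2]);m[:165]=0;m[200:]=0;m[:,:325]=0;m[:,390:]=0
pts=np.array([ray("top",u,v,45)[:2] for v,u in np.argwhere(m)]);l=cv2.fitLine(pts.astype(np.float32),2,0,.01,.01).ravel();print(l,np.degrees(np.arctan2(l[1],l[0])), np.ptp(pts@l[:2]))
```

```text
fl [ 424.5 -180.3   10. ]
fr [ 399.6 -287.3   10. ]
bl [ 496.6 -199.7   10. ]
br [ 471.5 -307.1   10. ]
apex [ 441.2 -241.6   36. ]
tl [ 490.3 -236.3   30. ]
tr [ 482.8 -268.4   30. ]
armL [ 615.8 -233.2   36. ]
armR [ 594.5 -322.4   36. ]
fun_l [ 496.1 -230.8   36. ]
fun_r [ 483.8 -283.5   36. ]
-15.228181338087587 -13.10016255823976
[ 2.3015127e-01  9.7315484e-01  6.2944482e+02 -2.8505991e+02] 76.694016 96.67324433024807
```

Request:
{"api": "jog_arm", "payload": {
  "targets": [
    [95,[0.9,-0.3,0],0],
    [95,[0.9,-0.3,0],0],
    [95,[0.9,-0.3,0],0],
    [95,[0.9,-0.3,0],0],
    [95,[0.9,-0.3,0],0],
    [95,[0.9,-0.3,0],0],
    [95,[0.9,-0.3,0],0]
  ]
}}

```text
time: 2.35
position: [632.7, -282.5, 210.2]
orientation: [-179.3, 0.8, -12.1]
wrist_force: [0.1, -0.7, 0.0]
opening: 95.2
```

Request:
{"api": "jog_arm", "payload": {
  "targets": [
    [95,[0,0,0.3],-1],
    [95,[0,0,0.3],-1],
    [95,[0,0,0.3],-1],
    [95,[0,0,0.3],-1],
    [95,[0,0,0.3],-1],
    [95,[0,0,0.3],-1],
    [95,[0,0,0.3],-1],
    [95,[0,0,0.3],-1],
    [80,[0,0,0.3],-1],
    [60,[0,0,0.3],-1],
    [50,[0,0,0.3],-0.5]
  ]
}}

```text
time: 3.45
position: [633.9, -280.6, 102.8]
orientation: [-178.9, -0.8, 78.9]
wrist_force: [0.4, -0.2, -0.5]
opening: 76.7
```

Request:
{"api": "jog_arm", "payload": {
  "targets": [
    [36,[-0.18,-0.18,0],0.25],
    [36,[0,0,0],0],
    [36,[0,0,0],0],
    [36,[0,0,0],0]
  ]
}}

```text
time: 3.85
position: [625.7, -285.2, 101.0]
orientation: [-178.7, -0.8, 76.6]
wrist_force: [0.8, -0.4, 1.0]
opening: 44.2
```

Request:
{"api": "jog_arm", "payload": {
  "targets": [
    [34,[0.02,0.05,0.5],0],
    [34,[0,0,0.5],0],
    [34,[0,0,0.5],0],
    [34,[0,0,0.5],0],
    [34,[0,0,0.5],0]
  ]
}}

```text
time: 4.35
position: [627.7, -284.2, 23.0]
orientation: [-179.0, -0.7, 76.6]
wrist_force: [0.2, -0.0, 0.9]
opening: 33.9
```

Run:
```python
from h import *
st();im=viewer.camera("wrist");b=viewer.camera("scene")
cv2.imwrite("pics/w2.png",np.hstack([im,cv2.resize(b[190:280,80:200],(512,384))[:, :]])[:,::1][:,:,::-1][:, :][:,112:912])
```

```text
t4.35 [ 627.7 -284.2   23. ] [-178.98   -0.73   76.57] F [ 0.2 -0.   0.9] op33.9 q [-29.   22.4  95.8   0.5  63.1 -15.8]
```

View pics/w2.png

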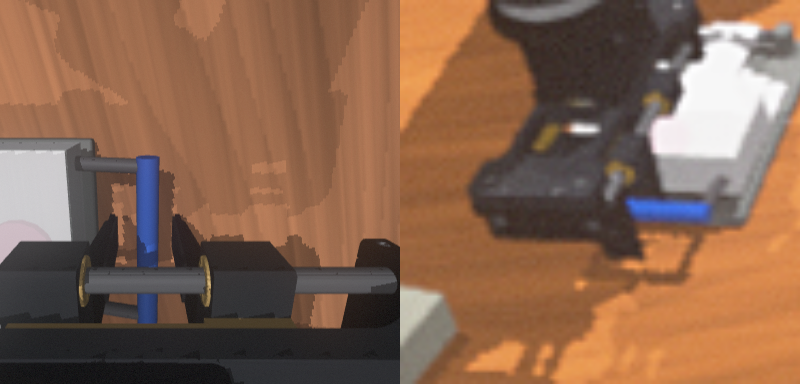

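Request:
{"api": "jog_arm", "payload": {
  "targets": [
    [0,[0,0,0],0],
    [0,[0,0,0],0],
    [0,[0,0,0],0],
    [0,[0,0,0],0]
  ],
  "newtons": 30
}}

```text
time: 4.85
position: [629.2, -284.1, 21.6]
orientation: [-179.2, -0.8, 76.5]
wrist_force: [2.1, -1.0, -5.6]
opening: 11.1
```

Request:
{"api": "jog_arm", "payload": {
  "targets": [
    [0,[0,-0.06,-0.44],0],
    [0,[0,-0.09,-0.435],0],
    [0,[0,-0.12,-0.43],0],
    [0,[0,-0.14,-0.42],0],
    [0,[0,-0.17,-0.41],0]
  ]
}}

```text
time: 5.35
position: [612.3, -280.0, 86.5]
orientation: [-179.2, -0.9, 76.5]
wrist_force: [2.3, 0.1, -6.0]
opening: 11.0
```

Request:
{"api": "jog_arm", "payload": {
  "targets": [
    [0,[0,-0.2,-0.4],0],
    [0,[0,-0.22,-0.385],0],
    [0,[0,-0.24,-0.37],0],
    [0,[0,-0.265,-0.355],0],
    [0,[0,-0.29,-0.34],0],
    [0,[0,0,0],0],
    [0,[0,0,0],0],
    [0,[0,0,0],0],
    [0,[0,0,0],0]
  ]
}}

```text
time: 6.25
position: [571.6, -270.3, 149.7]
orientation: [-179.1, -0.9, 76.5]
wrist_force: [-0.3, 2.3, -2.8]
opening: 11.2
```

Run:
```python
from h import *
s=st();b=viewer.camera("top");a=viewer.camera("scene")
p=s["position"];r=np.hypot(p[0]-422.5,p[1]+236.5);print("r",r,"ang",np.degrees(np.arctan2(p[2]+20.5-22,r))-6.25)
cv2.imwrite("pics/t3.png",np.hstack([cv2.resize(b[170:260,310:400],(480,480)),cv2.resize(a[150:270,80:200],(320,480))])[:,:,::-1])
for s,c,mr in blobs(b,pink,(320,180,390,250)): print("pink",s,c,ray("top",*c,50).round(1))
```

```text
t6.25 [ 571.6 -270.3  149.7] [-179.07   -0.93   76.53] F [-0.3  2.3 -2.8] op11.2 q [-30.5   8.3  99.6   0.6  73.2 -17.2]
r 152.8674130089786 ang 37.859746724028405
```

View pics/t3.png

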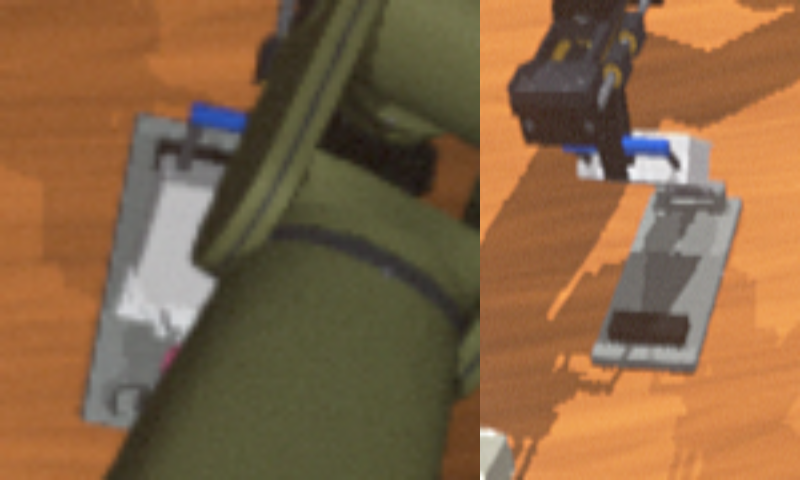

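Request:
{"api": "jog_arm", "payload": {
  "targets": [
    [0,[0,0.31,0.345],0],
    [0,[0,0.29,0.365],0],
    [0,[0,0.265,0.385],0],
    [0,[0,0,0],0],
    [34,[0,0,0],0],
    [34,[0,0,0],0],
    [34,[0,0,0],0],
    [34,[0,0,-0.5],0],
    [40,[0,0,-1],0],
    [60,[0,0,-1],0],
    [95,[0,0,-1],0]
  ]
}}

```text
time: 7.45
position: [598.0, -278.9, 223.9]
orientation: [-178.8, -0.8, 76.5]
wrist_force: [-0.9, -0.5, 0.2]
opening: 50.8
```

Run:
```python
from h import *
st();b=viewer.camera("scene");c=viewer.calibration("scene")
bl=[x for x in blobs(b,blue,(80,180,200,255))]
for s,cc,mr in bl:print(s,cc,mr)
for z in (110,115,120,125):
  for s,cc,mr in bl: 
    p=ray("scene",*cc,z);r=(p[:2]-[422.5,-236.5])@[.973,-.23];print(z,p.round(1),r,np.hypot(r,z-22),np.degrees(np.arctan2(z-22,r))-6.25)
```

```text
t7.45 [ 598.  -278.9  223.9] [-178.8    -0.84   76.52] F [-0.9 -0.5  0.2] op50.8 q [-29.9   8.9  91.7   0.5  80.8 -16.5]
[110 201  40   5 129] [129.63565891 202.69767442] ((129.5078125, 202.75831604003906), (39.0442008972168, 3.417576789855957), 1.847610354423523)
110 [ 558.  -287.3  110. ] 143.4916226832083 168.32660449334864 25.269799341332078
115 [ 565.  -285.4  115. ] 149.8815163445433 176.39010443258883 25.569192815525643
120 [ 572.  -283.4  120. ] 156.27141000587818 184.45799951540536 25.842403241158067
125 [ 579.  -281.5  125. ] 162.66130366721316 192.52973721146907 26.092710476140233
```

Request:
{"api": "jog_arm", "payload": {
  "targets": [
    [95,[0.85,0.96,-0.2],0],
    [95,[0.85,0.96,-0.2],0],
    [95,[0.85,0.96,-0.2],0],
    [95,[0.85,0.96,-0.2],0],
    [95,[0.85,0.96,-0.2],0],
    [95,[0.85,0.96,-0.2],0],
    [95,[0.85,0.96,-0.2],0],
    [95,[0.85,0.96,-0.2],0],
    [95,[0.85,0.96,-0.2],0],
    [95,[0.5,0.96,0],0],
    [95,[0.3,1,0],0]
  ]
}}

```text
time: 8.6
position: [977.5, -105.9, 320.7]
orientation: [178.7, -0.4, 76.2]
wrist_force: [2.6, -0.7, 0.7]
opening: 95.0
```

Request:
{"api": "jog_arm", "payload": {
  "targets": [
    [95,[0.2,1,0],0],
    [95,[0.2,1,0],0],
    [95,[0.2,1,0],0]
  ]
}}

```text
time: 8.9
position: [1014.3, -102.9, 292.8]
orientation: [177.0, -0.7, 76.3]
wrist_force: [0.4, 0.7, -1.0]
opening: 94.7
```

```bash
python3 -c "
from h import *
st()"
```

```text
t8.90 [1014.3 -102.9  292.8] [177.02  -0.69  76.32] F [ 0.4  0.7 -1. ] op94.7 q [ -8.9  66.9   1.7   0.5 108.4   4.9]
```

Request:
{"api": "jog_arm", "payload": {
  "targets": [
    [95,[0.2,0.8,-0.8],0],
    [95,[0.2,0.8,-0.8],0],
    [95,[0.2,0.8,-0.8],0],
    [95,[0.2,0.8,-0.8],0]
  ]
}}

```text
time: 9.3
position: [1011.1, -92.8, 366.6]
orientation: [172.3, -1.4, 76.4]
wrist_force: [1.0, -0.4, 0.6]
opening: 95.0
```

```bash
python3 -c "
from h import *
st()"
```

```text
t9.30 [1011.1  -92.8  366.6] [172.26  -1.37  76.35] F [ 1.  -0.4  0.6] op95.0 q [ -8.5  62.9   1.4   0.7 107.8   5.5]
```

Request:
{"api": "jog_arm", "payload": {
  "targets": [
    [95,[0.2,0.9,-0.7],0],
    [95,[0.2,0.9,-0.7],0],
    [95,[0.2,0.9,-0.7],0],
    [95,[0.2,0.9,-0.7],0],
    [95,[0.2,0.9,-0.7],0],
    [95,[0.2,0.9,-0.7],0],
    [95,[0.2,0.9,-0.7],0],
    [95,[0.2,0.9,-0.7],0]
  ]
}}

```text
time: 10.1
position: [1000.7, -77.1, 504.8]
orientation: [161.4, -3.0, 76.7]
wrist_force: [-1.0, -0.9, 0.3]
opening: 94.9
```

Run:
```python
from h import *
from scipy.spatial.transform import Rotation as R
s=st();z=R.from_euler("xyz",s["orientation"],degrees=True).as_matrix()[:,2];print(z,np.degrees(np.arccos(-z[2])),np.degrees(np.arctan2(z[1],z[0])))
```

```text
t10.10 [1000.7  -77.1  504.8] [161.42  -2.97  76.74] F [-1.  -0.9  0.3] op94.9 q [ -7.8  55.3   1.5   1.1 104.5   6.4]
[ 0.32134041 -0.02532102 -0.94662516] 18.804284649054097 -4.505489357835393
```

Request:
{"api": "jog_arm", "payload": {
  "targets": [
    [95,[0.1,0.9,-0.6],0],
    [95,[0.1,0.9,-0.6],0],
    [95,[0.1,0.9,-0.6],0],
    [95,[0.1,0.9,-0.6],0],
    [95,[0.1,0.9,-0.6],0]
  ]
}}

```text
time: 10.6
position: [989.8, -83.3, 573.8]
orientation: [155.6, -3.8, 77.1]
wrist_force: [-0.5, -0.5, -0.1]
opening: 95.0
```

```bash
cat >> h.py <<'E'
from scipy.spatial.transform import Rotation as Ro
def tl(s):
    M=Ro.from_euler("xyz",s["orientation"],degrees=True).as_matrix();z=M[:,2]
    print("tilt %.1f az %.1f"%(np.degrees(np.arccos(-z[2])),np.degrees(np.arctan2(z[1],z[0])))," toolx",M[:,0].round(3)," tooly",M[:,1].round(3));return M
def go(s,p):
    M=tl(s);d=M.T@(np.array(p)-s["position"]);print("shift units",(d/30).round(2),"mm",np.linalg.norm(d).round(1))
E
python3 - <<'E'
from h import *
s=st();tl(s)
E
```

```text
t10.60 [989.8 -83.3 573.8] [155.6   -3.82  77.08] F [-0.5 -0.5 -0.1] op95.0 q [ -8.4  51.5   1.5   1.6 102.3   6.1]
tilt 24.7 az -4.6  toolx [0.223 0.973 0.067]  tooly [ 0.881 -0.23   0.412]
```

Request:
{"api": "jog_arm", "payload": {
  "targets": [
    [95,[0.1,0.9,-0.6],0],
    [95,[0,-0.5,0],1],
    [95,[0,0,0],1],
    [95,[0,0,0],1],
    [95,[0,0,0],1],
    [95,[0,0,0],1],
    [95,[0,0,0],1],
    [95,[0,0,0],1],
    [95,[0,0,0],1],
    [95,[0,0,0],1],
    [95,[0,0,0],1],
    [95,[0,0,0],0.5]
  ]
}}

```text
time: 11.8
position: [975.8, -83.9, 573.3]
orientation: [-175.8, -24.9, -14.3]
wrist_force: [-0.8, 1.1, -0.8]
opening: 94.9
```

Run:
```python
from h import *
s=st()
d=np.array([.973,-.23]);H=np.array([422.5,-236.5])
t=np.radians(26.6)
def T(x,z): return np.append(H+d*(x*np.cos(t)-z*np.sin(t)),22+x*np.sin(t)+z*np.cos(t))
print("corner",T(40,8),"disc mid",T(40,11))
M=tl(s);P=T(40,11)-M[:,2]*150
go(s,P)
```

```text
t11.80 [975.8 -83.9 573.3] [-175.84  -24.88  -14.33] F [-0.8  1.1 -0.8] op94.9 q [-8.6 42.9 15.8  1.7 96.2 95.4]
corner [ 453.81512616 -243.90234226   47.06359741] disc mid [ 452.50811738 -243.59338849   49.74606012]
tilt 25.2 az -4.5  toolx [ 0.879 -0.225  0.421]  tooly [-0.217 -0.974 -0.066]
tilt 25.2 az -4.5  toolx [ 0.879 -0.225  0.421]  tooly [-0.217 -0.974 -0.066]
shift units [-21.48  10.12   3.56] mm 720.4
```

Request:
{"api": "jog_arm", "payload": {
  "targets": [
    [95,[-0.98,0.46,0.16],0],
    [95,[-0.98,0.46,0.16],0],
    [95,[-0.98,0.46,0.16],0],
    [95,[-0.98,0.46,0.16],0],
    [95,[-0.98,0.46,0.16],0],
    [95,[-0.98,0.46,0.16],0],
    [95,[-0.98,0.46,0.16],0],
    [95,[-0.98,0.46,0.16],0],
    [95,[-0.98,0.46,0.16],0],
    [95,[-0.98,0.46,0.16],0],
    [95,[-0.98,0.46,0.16],0]
  ]
}}

```text
time: 12.9
position: [679.5, -162.5, 372.8]
orientation: [-175.8, -25.5, -14.4]
wrist_force: [-0.0, -0.1, 0.2]
opening: 94.9
```

Request:
{"api": "jog_arm", "payload": {
  "targets": [
    [95,[-0.98,0.46,0.16],0],
    [95,[-0.98,0.46,0.16],0],
    [95,[-0.98,0.46,0.16],0],
    [95,[-0.98,0.46,0.16],0],
    [95,[-0.98,0.46,0.16],0],
    [95,[-0.98,0.46,0.16],0],
    [95,[-0.98,0.46,0.16],0],
    [95,[-0.98,0.46,0.16],0],
    [95,[0,0,0],0]
  ]
}}

```text
time: 13.8
position: [454.2, -220.3, 224.3]
orientation: [-176.0, -26.0, -14.4]
wrist_force: [0.2, -0.4, -0.3]
opening: 95.1
```

Run:
```python
from h import *
s=st();go(s,[452.5,-243.6,49.7]);c=viewer.calibration("wrist");im=viewer.camera("wrist");np.savez("w4.npz",im=im,**c)
cv2.imwrite("pics/w4.png",cv2.resize(im,None,fx=1.56,fy=1.56)[:,:,::-1])
for b in blobs(im,lambda h,s,v:((h>155)|(h<5))&(s>40)&(v>100),amin=80): print(b)
for z in(47,50,53):print(proj("wrist",[452.5,-243.6,z],c))
```

```text
t13.80 [ 454.2 -220.3  224.3] [-176.    -26.01  -14.42] F [ 0.2 -0.4 -0.3] op95.1 q [-40.6 -28.7 127.3  17.1  60.5  57.2]
tilt 26.3 az -5.4  toolx [ 0.87  -0.224  0.438]  tooly [-0.219 -0.974 -0.063]
shift units [-2.43  1.13  5.23] mm 176.2
(array([265, 212,  37,  35, 997], dtype=int32), array([282.64593781, 228.86158475]), ((283.0, 229.0), (36.0, 34.0), 0.0))
(np.float64(283.4226162148129), np.float64(231.54492345597444))
(np.float64(283.4924593094642), np.float64(231.49980980194508))
(np.float64(283.5634664264572), np.float64(231.4539442725661))
```

View pics/w4.png

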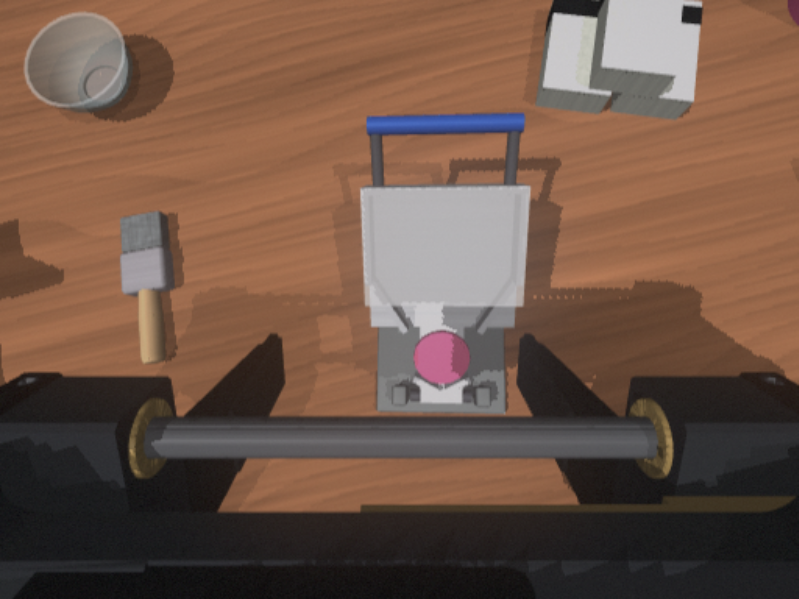

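Request:
{"api": "jog_arm", "payload": {
  "targets": [
    [60,[-0.8,0.38,0.5],0],
    [60,[-0.8,0.38,0.5],0],
    [60,[-0.78,0.37,0.5],0],
    [60,[0,0,0.6],0],
    [60,[0,0,0.6],0],
    [60,[0,0,0],0]
  ]
}}

```text
time: 14.45
position: [429.6, -246.3, 130.2]
orientation: [-176.7, -27.4, -14.0]
wrist_force: [-0.1, 0.3, -0.1]
opening: 60.6
```

Run:
```python
from h import *
s=st();go(s,[454,-244,50.4]);c=viewer.calibration("wrist");im=viewer.camera("wrist")
for b in blobs(im,lambda h,s,v:((h>155)|(h<5))&(s>40)&(v>100),amin=80): print(b)
print(proj("wrist",[454,-244,50.4],c))
```

```text
t14.45 [ 429.6 -246.3  130.2] [-176.69  -27.37  -14.04] F [-0.1  0.3 -0.1] op60.6 q [-46.1 -25.4 134.7  22.2  50.9  46. ]
tilt 27.6 az -6.9  toolx [ 0.862 -0.215  0.46 ]  tooly [-0.216 -0.975 -0.051]
shift units [-0.54 -0.11  2.73] mm 83.5
(array([ 227,  185,   48,   47, 1736], dtype=int32), array([250.09619816, 207.82373272]), ((250.5, 208.0), (47.0, 46.0), 0.0))
(np.float64(251.52819438935543), np.float64(209.90045965184376))
```

Request:
{"api": "jog_arm", "payload": {
  "targets": [
    [60,[-0.25,-0.07,0.5],0],
    [60,[-0.25,-0.07,0.5],0],
    [60,[0,0,0.5],0],
    [60,[0,0,0.5],0],
    [60,[0,0,0.5],0]
  ]
}}

```text
time: 15.0
position: [462.0, -249.6, 72.3]
orientation: [-177.5, -28.7, -13.5]
wrist_force: [0.1, 0.7, -0.6]
opening: 60.3
```

Run:
```python
from h import *
s=st();go(s,[455,-243.5,50.7]);c=viewer.calibration("wrist");im=viewer.camera("wrist")
cv2.imwrite("pics/w5.png",cv2.resize(im[120:384,100:412],None,fx=2,fy=2)[:,:,::-1])
for b in blobs(im,lambda h,s,v:((h>155)|(h<5))&(s>40)&(v>100),amin=80): print(b)
print(proj("wrist",[455,-243.5,50.7],c))
```

```text
t15.00 [ 462.  -249.6   72.3] [-177.51  -28.72  -13.54] F [ 0.1  0.7 -0.6] op60.3 q [-43.2 -16.3 134.7  25.3  40.1  43.3]
tilt 28.8 az -8.4  toolx [ 0.853 -0.205  0.481]  tooly [-0.214 -0.976 -0.038]
shift units [-0.59 -0.12  0.51] mm 23.5
(array([ 218,  215,   63,   52, 2562], dtype=int32), array([248.79703357, 242.7782982 ]), ((248.73487854003906, 240.40281677246094), (51.08217239379883, 61.89804458618164), 87.51044464111328))
(np.float64(249.79483446675752), np.float64(245.88131002563432))
```

View pics/w5.png

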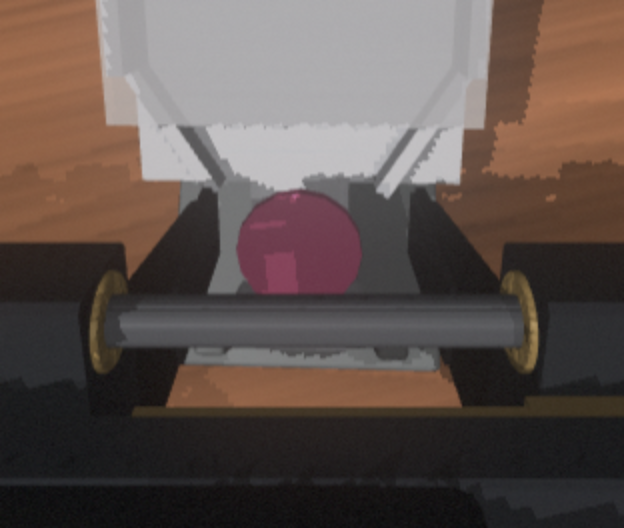

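Request:
{"api": "jog_arm", "payload": {
  "targets": [
    [60,[-0.3,-0.05,0],0],
    [60,[-0.3,-0.05,0],0]
  ]
}}

```text
time: 15.25
position: [448.7, -243.1, 64.9]
orientation: [-177.5, -28.8, -13.4]
wrist_force: [0.1, 0.7, -0.7]
opening: 60.0
```

Run:
```python
from h import *
s=st();go(s,[455,-243.5,50.7])
```

```text
t15.25 [ 448.7 -243.1   64.9] [-177.54  -28.8   -13.4 ] F [ 0.1  0.7 -0.7] op60.0 q [-43.9 -18.  136.8  26.   40.   42. ]
tilt 28.9 az -8.3  toolx [ 0.852 -0.203  0.482]  tooly [-0.211 -0.977 -0.038]
shift units [-0.05 -0.01  0.52] mm 15.6
```

Request:
{"api": "jog_arm", "payload": {
  "targets": [
    [60,[-0.1,0,0.3],0],
    [60,[-0.1,0,0.3],0]
  ]
}}

```text
time: 15.45
position: [452.3, -243.9, 48.0]
orientation: [-177.7, -29.1, -13.4]
wrist_force: [-0.3, 0.3, -0.1]
opening: 59.9
```

Run:
```python
from h import *
s=st();go(s,[455,-243.5,50.7])
```

```text
t15.45 [ 452.3 -243.9   48. ] [-177.72  -29.08  -13.37] F [-0.3  0.3 -0.1] op59.9 q [-43.6 -15.7 137.1  27.4  37.2  40.3]
tilt 29.2 az -8.7  toolx [ 0.85  -0.202  0.486]  tooly [-0.212 -0.977 -0.035]
shift units [ 0.12 -0.04 -0.04] mm 3.8
```

Request:
{"api": "jog_arm", "payload": {
  "targets": [
    [60,[0.06,-0.02,0.2],0],
    [60,[0,-0.02,0.15],0],
    [42,[0,0,0],0],
    [42,[0,0,0],0],
    [42,[0,0,0],0]
  ],
  "newtons": 8
}}

```text
time: 15.95
position: [459.3, -243.4, 37.4]
orientation: [-177.6, -28.9, -13.4]
wrist_force: [0.1, -0.1, 0.3]
opening: 43.9
```

Run:
```python
from h import *
s=st();go(s,[455,-243.5,50.7]);c=viewer.calibration("wrist");im=viewer.camera("wrist")
cv2.imwrite("pics/w6.png",cv2.resize(im[120:384,100:412],None,fx=2,fy=2)[:,:,::-1])
```

```text
t15.95 [ 459.3 -243.4   37.4] [-177.62  -28.95  -13.43] F [ 0.1 -0.1  0.3] op43.9 q [-42.8 -13.4 136.6  28.   35.6  40.1]
tilt 29.0 az -8.5  toolx [ 0.851 -0.203  0.484]  tooly [-0.212 -0.976 -0.036]
shift units [ 0.09  0.02 -0.46] mm 14.0
```

View pics/w6.png

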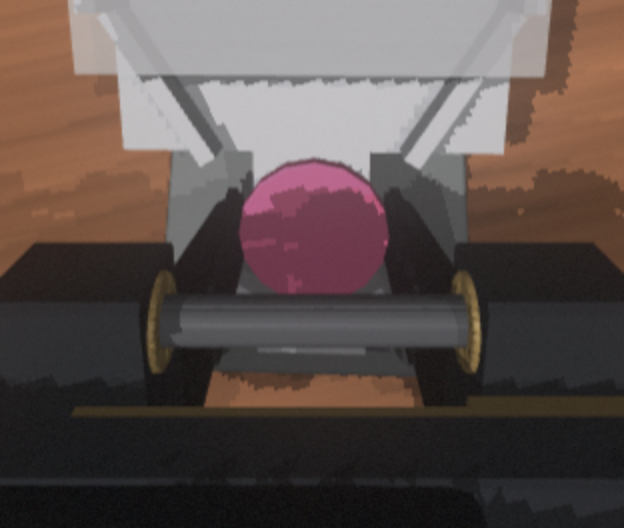

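Request:
{"api": "jog_arm", "payload": {
  "targets": [
    [38,[0,0,0],0],
    [38,[0,0,0],0],
    [38,[0,0,-0.2],0],
    [38,[0,0,-0.4],0],
    [38,[0,0,-0.6],0],
    [38,[0,0,-0.8],0],
    [38,[0,0,-0.8],0],
    [38,[0,0,-0.8],0],
    [38,[0.5,0,-0.8],0],
    [38,[0.5,0,-0.8],0]
  ],
  "newtons": 15
}}

```text
time: 17.0
position: [404.5, -235.8, 190.9]
orientation: [-177.5, -28.5, -13.5]
wrist_force: [0.4, -0.4, 0.6]
opening: 43.0
```

Run:
```python
from h import *
s=st();M=tl(s)
b=cv2.imread("pics/top.png")[:,:,::-1]
h=cv2.cvtColor(b,cv2.COLOR_RGB2HSV).astype(int);roi=h[195:225,178:212];print(ray("top",193.6,211,75).round(1))
for n,u,v,z in(("base fl",155+(425-375)/5,165+373/5,25),("base fr",155+(680-375)/5,165+355/5,25),("base bl",155+(415-375)/5,165+75/5,25),("scr l",155+(455-375)/5,165+148/5,189),("scr r",155+(610-375)/5,165+150/5,189)): print(n,ray("top",u,v,z).round(1))
im=viewer.camera("wrist");h=blobs(im,lambda h,s,v:((h>155)|(h<5))&(s>40)&(v>60),amin=80);print([x[:2] for x in h])
```

```text
t17.00 [ 404.5 -235.8  190.9] [-177.49  -28.54  -13.52] F [ 0.4 -0.4  0.6] op43.0 q [-48.  -34.9 134.8  20.9  59.1  47.3]
tilt 28.6 az -8.3  toolx [ 0.854 -0.205  0.478]  tooly [-0.213 -0.976 -0.038]
[548.7 228.3  75. ]
base fl [466.  327.8  25. ]
base fr [472.4 166.2  25. ]
base bl [657.8 335.   25. ]
scr l [584.8 272.6 189. ]
scr r [580.9 185.4 189. ]
[(array([ 219,  199,   76,   71, 4190], dtype=int32), array([256.4947494 , 234.39856802]))]
```

Request:
{"api": "jog_arm", "payload": {
  "targets": [
    [38,[0,-0.4,-0.3],-0.6],
    [38,[0,-0.8,0],-0.6],
    [38,[0,-1,0],-0.6],
    [38,[0,-1,0],0],
    [38,[0,-1,0],0],
    [38,[0,-1,0],0],
    [38,[0,-1,0],0],
    [38,[0,-1,0],0]
  ]
}}

```text
time: 17.85
position: [405.1, -21.9, 193.4]
orientation: [172.7, -28.9, 4.5]
wrist_force: [0.7, -0.7, 0.0]
opening: 43.3
```

Run:
```python
from h import *
s=st();M=tl(s);seat=np.array([549.6,229.6,75]);n=np.array([-.438,-.017,.899])
go(s,seat+n*95+13*M[:,2])
```

```text
t17.85 [405.1 -21.9 193.4] [172.68 -28.95   4.48] F [ 0.7 -0.7  0. ] op43.3 q [-10.9 -51.7 143.    0.3  58.9  76.5]
tilt 29.8 az -10.4  toolx [0.872 0.068 0.484]  tooly [ 0.016 -0.994  0.112]
tilt 29.8 az -10.4  toolx [0.872 0.068 0.484]  tooly [ 0.016 -0.994  0.112]
shift units [ 3.03 -8.34  2.32] mm 275.2
```

Request:
{"api": "jog_arm", "payload": {
  "targets": [
    [38,[0.2,0.9,-0.3],0],
    [38,[0.2,1,-0.3],0],
    [38,[0,1,-0.3],0],
    [38,[0,1,0],0],
    [38,[0,1,0],0],
    [38,[0,1,0],0],
    [38,[0,1,0],0],
    [38,[-0.3,1,-0.1],0],
    [38,[-0.4,1,-0.2],0],
    [38,[-0.6,0.9,-0.3],0],
    [38,[-0.7,0.9,-0.4],0],
    [38,[-0.8,0.6,-0.45],0]
  ]
}}

```text
time: 19.05
position: [323.2, -353.8, 259.1]
orientation: [172.3, -29.1, 7.5]
wrist_force: [0.1, 0.2, -0.5]
opening: 43.4
```

Request:
{"api": "jog_arm", "payload": {
  "targets": [
    [38,[-0.8,0.4,-0.45],0],
    [38,[-0.8,0.3,-0.45],0],
    [38,[-0.8,0.2,-0.45],0],
    [38,[-0.8,0,-0.45],0],
    [38,[-0.8,0,-0.45],0]
  ]
}}

```text
time: 19.55
position: [180.1, -391.7, 262.6]
orientation: [172.2, -29.0, 7.3]
wrist_force: [-0.7, -0.5, -0.5]
opening: 43.4
```

```bash
python3 -c "
from h import *
s=st();M=tl(s);print(M[:,2])"
```

```text
t19.55 [ 180.1 -391.7  262.6] [172.2  -29.03   7.35] F [-0.7 -0.5 -0.5] op43.4 q [-92.8 -32.  126.6  30.   83.2 -11.1]
tilt 30.0 az -8.4  toolx [0.867 0.112 0.485]  tooly [ 0.061 -0.991  0.119]
[ 0.49419187 -0.07312696 -0.86627181]
```

Request:
{"api": "jog_arm", "payload": {
  "targets": [
    [38,[0,-0.8,-0.1],0],
    [38,[0,-0.8,-0.1],0],
    [38,[0,-0.8,-0.1],0],
    [38,[0,-0.8,-0.1],0]
  ]
}}

```text
time: 19.95
position: [164.3, -294.7, 260.7]
orientation: [172.4, -28.9, 6.8]
wrist_force: [0.3, 0.8, 0.1]
opening: 43.4
```

```bash
python3 -c "
from h import *
s=st();M=tl(s);print(M[:,2])"
```

```text
t19.95 [ 164.3 -294.7  260.7] [172.36 -28.9    6.78] F [0.3 0.8 0.1] op43.4 q [-97.  -50.  136.   29.8  92.6 -10. ]
tilt 29.8 az -8.7  toolx [0.869 0.103 0.483]  tooly [ 0.053 -0.992  0.116]
[ 0.4913706  -0.07544174 -0.86767706]
```

Request:
{"api": "jog_arm", "payload": {
  "targets": [
    [38,[0,-0.8,0],0],
    [38,[0,-0.8,0],0],
    [38,[0,-0.8,0],0],
    [38,[0,-0.8,0],0]
  ]
}}

```text
time: 20.35
position: [161.8, -242.1, 251.6]
orientation: [174.8, -28.8, 6.6]
wrist_force: [-0.6, -0.2, 0.3]
opening: 43.6
```

```bash
python3 -c "
from h import *
s=st();M=tl(s);print(M[:,2])"
```

```text
t20.35 [ 161.8 -242.1  251.6] [174.75 -28.84   6.57] F [-0.6 -0.2  0.3] op43.6 q [-98.6 -58.7 140.2  29.6  99.5  -9.1]
tilt 29.3 az -4.2  toolx [0.87  0.1   0.482]  tooly [ 0.07  -0.994  0.08 ]
[ 0.48771482 -0.03589893 -0.87226459]
```

Request:
{"api": "jog_arm", "payload": {
  "targets": [
    [38,[0,-0.8,-0.1],0],
    [38,[0,-0.8,-0.1],0],
    [38,[0,-0.8,-0.1],0],
    [38,[0,-0.8,-0.1],0]
  ]
}}

```text
time: 20.75
position: [153.0, -223.5, 265.6]
orientation: [178.2, -28.7, 6.8]
wrist_force: [-0.4, 0.5, -0.4]
opening: 43.4
```

```bash
python3 -c "
from h import *
s=st();M=tl(s);print(M[:,2])"
```

```text
t20.75 [ 153.  -223.5  265.6] [178.16 -28.74   6.82] F [-0.4  0.5 -0.4] op43.4 q [-100.3  -58.7  138.8   29.   105.   -10.3]
tilt 28.8 az 3.0  toolx [0.871 0.104 0.481]  tooly [ 0.103 -0.994  0.028]
[ 0.48107505  0.02518117 -0.87631769]
```

Request:
{"api": "jog_arm", "payload": {
  "targets": [
    [38,[0,-0.8,-0.1],0],
    [38,[0,-0.8,-0.1],0],
    [38,[0,0.6,0],0.15],
    [38,[0.5,0.8,0.2],0.15],
    [38,[0.8,0.5,0.4],0.2],
    [38,[0.8,0.2,0.4],0],
    [38,[0.85,0,0.47],0],
    [38,[0.85,0,0.47],0],
    [38,[0.85,0,0.47],0],
    [38,[0.85,0,0.47],0]
  ]
}}

```text
time: 21.75
position: [339.9, -271.4, 281.9]
orientation: [-177.8, -28.4, 1.2]
wrist_force: [-1.7, 0.1, 0.7]
opening: 43.2
```

Request:
{"api": "jog_arm", "payload": {
  "targets": [
    [38,[0.85,-0.2,0.47],0],
    [38,[0.85,-0.4,0.47],0],
    [38,[0.85,-0.7,0.47],0],
    [38,[0.7,-0.9,0.4],0],
    [38,[0,-1,0],0],
    [38,[0,-1,0],0],
    [38,[0,-1,0],0],
    [38,[0,-1,0],0]
  ]
}}

```text
time: 22.55
position: [448.4, -77.0, 287.6]
orientation: [-177.4, -28.0, 1.0]
wrist_force: [-1.2, 0.1, -0.2]
opening: 43.2
```

Run:
```python
from h import *
s=st();M=tl(s);print(M[:,2]);seat=np.array([549.6,229.6,75]);n=np.array([-.438,-.017,.899])
go(s,seat+n*95+13*M[:,2])
```

```text
t22.55 [448.4 -77.  287.6] [-177.39  -27.95    0.97] F [-1.2  0.1 -0.2] op43.2 q [-26.  -40.4 128.5  15.8  68.4  59.6]
tilt 28.1 az 6.5  toolx [0.883 0.015 0.469]  tooly [ 0.038 -0.998 -0.04 ]
[ 0.46742379  0.05344287 -0.88241649]
tilt 28.1 az 6.5  toolx [0.883 0.015 0.469]  tooly [ 0.038 -0.998 -0.04 ]
shift units [-0.08 -9.9   5.65] mm 342.0
```

Request:
{"api": "jog_arm", "payload": {
  "targets": [
    [38,[0,-0.98,0.3],0],
    [38,[0,-0.98,0.3],0],
    [38,[0,-0.98,0.3],0],
    [38,[0,-0.98,0.3],0],
    [38,[0,-0.98,0.3],0],
    [38,[0,-0.98,0.3],0],
    [38,[0,-0.98,0.3],0],
    [38,[0,-0.98,0.3],0],
    [38,[0,-0.98,0.3],0],
    [38,[0,-0.9,0.3],0],
    [38,[0,0,0.2],0]
  ]
}}

```text
time: 23.65
position: [481.3, 230.1, 216.7]
orientation: [-177.6, -27.8, 1.0]
wrist_force: [0.6, 0.3, -1.2]
opening: 43.4
```

Run:
```python
from h import *
s=st();seat=np.array([549.6,229.6,75]);n=np.array([-.438,-.017,.899])
M=tl(s);print(M[:,2]);go(s,seat+n*95+13*M[:,2])
c=viewer.calibration("wrist");im=viewer.camera("wrist");np.savez("w7.npz",im=im,**c)
cv2.imwrite("pics/w7.png",cv2.resize(im,None,fx=1.5625,fy=1.5625)[:,:,::-1])
print("seat px",proj("wrist",seat,c))
for b in blobs(im,green,amin=40):print(b,ray("wrist",*b[1],43,c))
```

```text
t23.65 [481.3 230.1 216.7] [-177.59  -27.83    1.01] F [ 0.6  0.3 -1.2] op43.4 q [ 24.4 -24.9 125.9 -10.6  52.7 117.2]
tilt 27.9 az 6.2  toolx [0.884 0.016 0.467]  tooly [ 0.037 -0.999 -0.037]
[ 0.46558263  0.05032252 -0.88357256]
tilt 27.9 az 6.2  toolx [0.884 0.016 0.467]  tooly [ 0.037 -0.999 -0.037]
shift units [-0.09  0.17  2.5 ] mm 75.3
seat px (np.float64(262.43905130291233), np.float64(177.84949560994215))
```

View pics/w7.png

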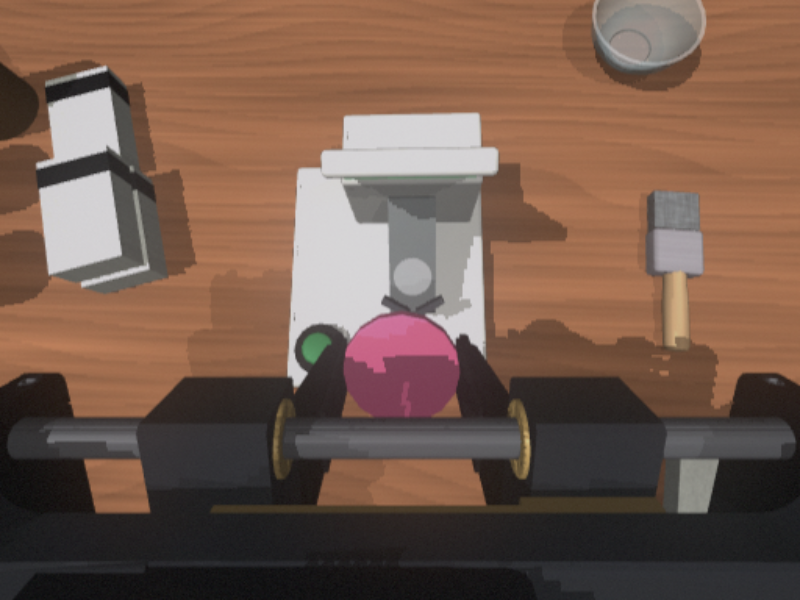

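```bash
cat >> h.py <<'E'
seat=np.array([549.6,228.6,75]);n=np.array([-.438,-.017,.899]);up=np.array([.898,.034,.438])
def tgt(s,h,u=3):
    M=tl(s);p=seat+u*up+h*n-M@np.array([2.7,.6,-10.8]);d=M.T@(p-s["position"]);print("h",h,"units",(d/30).round(3))
E
python3 -c "
from h import *
s=sensors.get_state();tgt(s,30);tgt(s,0)"
```

```text
tilt 27.8 az 6.0  toolx [0.885 0.015 0.466]  tooly [ 0.036 -0.999 -0.036]
h 30 units [-0.119  0.202  4.565]
tilt 27.8 az 6.0  toolx [0.885 0.015 0.466]  tooly [ 0.036 -0.999 -0.036]
h 0 units [-0.15   0.234  5.564]
```

Request:
{"api": "jog_arm", "payload": {
  "targets": [
    [38,[-0.03,0.05,0.6],0],
    [38,[-0.03,0.05,0.6],0],
    [38,[-0.03,0.05,0.6],0],
    [38,[-0.03,0.05,0.6],0],
    [38,[0,0,0.6],0],
    [38,[0,0,0.6],0],
    [38,[0,0,0.6],0],
    [38,[0,0,0.4],0],
    [38,[0,0,0],0]
  ]
}}

```text
time: 24.6
position: [547.3, 216.6, 90.3]
orientation: [-177.9, -27.6, 0.2]
wrist_force: [0.6, -0.3, 0.1]
opening: 43.0
```

```bash
python3 -c "
from h import *
s=st();tgt(s,2)"
```

```text
t24.60 [547.3 216.6  90.3] [-177.94  -27.62    0.24] F [ 0.6 -0.3  0.1] op43.0 q [ 19.8  -8.4 126.  -11.9  36.1 117.1]
tilt 27.7 az 4.7  toolx [0.886 0.004 0.464]  tooly [ 0.021 -0.999 -0.032]
h 2 units [-0.156 -0.405  0.799]
```

Request:
{"api": "jog_arm", "payload": {
  "targets": [
    [38,[-0.08,-0.2,0],-0.1],
    [38,[-0.08,-0.2,0],-0.1],
    [38,[0,0,0],0]
  ]
}}

```text
time: 24.9
position: [543.3, 228.5, 90.4]
orientation: [-178.9, -27.8, 2.2]
wrist_force: [-0.7, -0.4, -0.8]
opening: 42.8
```

```bash
python3 -c "
from h import *
s=st();tgt(s,2)
c=viewer.calibration('wrist');im=viewer.camera('wrist')
cv2.imwrite('pics/w8.png',cv2.resize(im[100:300,130:390],None,fx=2.3,fy=2.3)[:,:,::-1])"
```

```text
t24.90 [543.3 228.5  90.4] [-178.88  -27.79    2.22] F [-0.7 -0.4 -0.8] op42.8 q [ 21.4  -8.2 125.9 -13.2  36.3 117.8]
tilt 27.8 az 4.6  toolx [0.884 0.034 0.466]  tooly [ 0.048 -0.999 -0.017]
h 2 units [-0.041 -0.005  0.85 ]
```

View pics/w8.png

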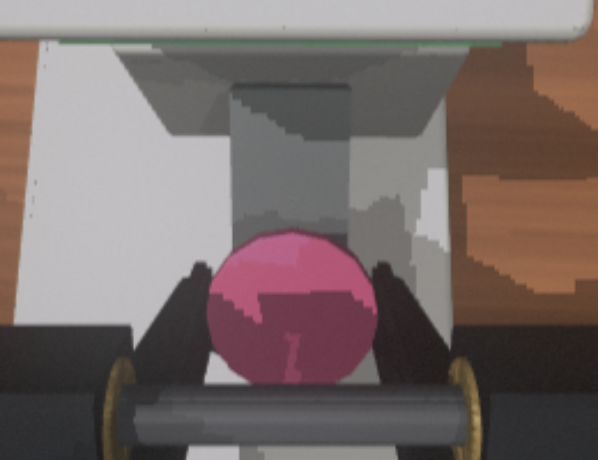

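Request:
{"api": "jog_arm", "payload": {
  "targets": [
    [38,[-0.02,0,0.2],0],
    [38,[-0.02,-0.03,0.2],0],
    [38,[0,-0.03,0.2],0]
  ]
}}

```text
time: 25.25
position: [551.8, 232.2, 75.7]
orientation: [-178.8, -28.0, 2.2]
wrist_force: [0.6, -0.7, -0.7]
opening: 42.9
```

```bash
python3 -c "
from h import *
s=st();tgt(s,2)"
```

```text
t25.25 [551.8 232.2  75.7] [-178.78  -28.04    2.24] F [ 0.6 -0.7 -0.7] op42.9 q [ 21.4  -5.8 125.4 -13.9  34.1 118.6]
tilt 28.1 az 4.8  toolx [0.882 0.035 0.47 ]  tooly [ 0.049 -0.999 -0.019]
h 2 units [-0.067  0.094  0.279]
```

Request:
{"api": "jog_arm", "payload": {
  "targets": [
    [38,[-0.05,0.09,0.14],0],
    [38,[0,0,0.07],0]
  ]
}}

```text
time: 25.45
position: [553.3, 229.4, 67.5]
orientation: [-178.8, -27.9, 2.3]
wrist_force: [0.3, 0.2, 0.4]
opening: 43.5
```

```bash
python3 -c "
from h import *
s=st();tgt(s,0)"
```

```text
t25.45 [553.3 229.4  67.5] [-178.83  -27.93    2.28] F [0.3 0.2 0.4] op43.5 q [ 21.1  -4.9 125.5 -13.9  33.2 118.4]
tilt 28.0 az 4.8  toolx [0.883 0.035 0.468]  tooly [ 0.049 -0.999 -0.018]
h 0 units [ 0.016 -0.004  0.084]
```

Request:
{"api": "jog_arm", "payload": {
  "targets": [
    [38,[0,0,0.05],0],
    [38,[0,0,0.03],0]
  ]
}}

```text
time: 25.65
position: [554.9, 229.5, 65.5]
orientation: [-178.8, -27.9, 2.2]
wrist_force: [-2.7, -0.8, 5.4]
opening: 43.0
```

Request:
{"api": "jog_arm", "payload": {
  "targets": [
    [38,[0,0,0.03],0]
  ]
}}

```text
time: 25.75
position: [555.8, 229.7, 65.6]
orientation: [-178.8, -28.0, 2.2]
wrist_force: [-3.7, 0.2, 6.4]
opening: 43.1
```

Request:
{"api": "jog_arm", "payload": {
  "targets": [
    [38,[0,0,0.03],0]
  ]
}}

```text
time: 25.85
position: [556.9, 230.1, 66.1]
orientation: [-178.8, -28.1, 2.2]
wrist_force: [-3.9, -1.3, 7.0]
opening: 43.2
```

```bash
python3 -c "
from h import *
s=st();tgt(s,0)"
```

```text
t25.85 [556.9 230.1  66.1] [-178.75  -28.1     2.21] F [-3.9 -1.3  7. ] op43.2 q [ 21.   -4.4 125.2 -14.   32.8 118.5]
tilt 28.1 az 4.9  toolx [0.881 0.034 0.471]  tooly [ 0.049 -0.999 -0.019]
h 0 units [-0.066  0.012 -0.015]
```

Request:
{"api": "jog_arm", "payload": {
  "targets": [
    [38,[-0.1,0,-0.02],0],
    [43,[0,0,0],0]
  ],
  "newtons": 6
}}

```text
time: 26.05
position: [554.1, 230.0, 65.6]
orientation: [-178.7, -28.1, 2.2]
wrist_force: [0.3, 0.3, -0.3]
opening: 43.4
```

Request:
{"api": "jog_arm", "payload": {
  "targets": [
    [46,[0,0,0],0],
    [48,[0,0,0],0],
    [50,[0,0,0],0],
    [60,[0,0,0],0],
    [64,[0,0,0],0]
  ]
}}

```text
time: 26.55
position: [553.7, 229.7, 64.9]
orientation: [-178.8, -28.1, 2.2]
wrist_force: [0.1, -0.5, -1.9]
opening: 60.4
```

```bash
python3 -c "
from h import *
s=st();tgt(s,0)
im=viewer.camera('wrist');cv2.imwrite('pics/w9.png',cv2.resize(im[100:300,130:390],None,fx=2.3,fy=2.3)[:,:,::-1])"
```

```text
t26.55 [553.7 229.7  64.9] [-178.76  -28.11    2.21] F [ 0.1 -0.5 -1.9] op60.4 q [ 21.1  -4.7 125.6 -14.1  32.7 118.7]
tilt 28.1 az 4.8  toolx [0.881 0.034 0.471]  tooly [ 0.049 -0.999 -0.019]
h 0 units [ 0.046  0.005 -0.   ]
```

View pics/w9.png

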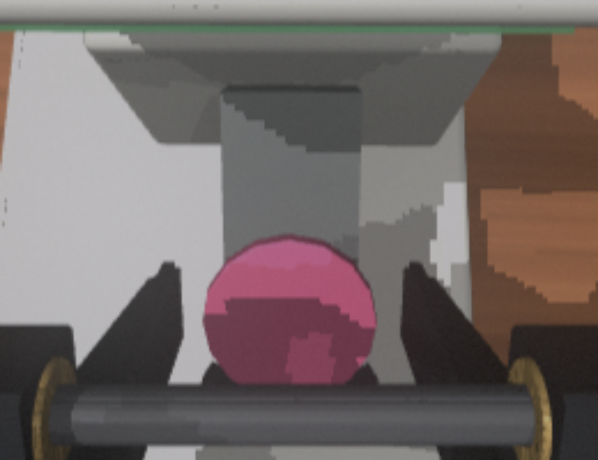

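Request:
{"api": "jog_arm", "payload": {
  "targets": [
    [70,[0,0,-0.2],0],
    [70,[0,0,-0.3],0],
    [70,[0,0,-0.4],0],
    [70,[0,0,-0.6],0],
    [70,[0,0,-0.8],0],
    [40,[0,0,-0.8],0],
    [10,[0,0,-0.8],0],
    [0,[0,0,-0.3],0],
    [0,[0,0,0],0]
  ]
}}

```text
time: 27.5
position: [490.5, 224.8, 186.6]
orientation: [-178.6, -28.4, 2.2]
wrist_force: [0.4, -0.0, -0.3]
opening: 43.6
```

Run:
```python
from h import *
s=st();c=viewer.calibration("wrist");im=viewer.camera("wrist")
for b in blobs(im,lambda h,s,v:((h>155)|(h<5))&(s>60)&(v>60),amin=80): print(b[:2])
print("expect",proj("wrist",seat+6*n,c), proj("wrist",seat+6*n+10*up,c))
t=viewer.camera("top");pk=[b for b in blobs(t,lambda h,s,v:((h>155)|(h<5))&(s>60)&(v>60),(170,190,220,230),10)];print([x[:2] for x in pk],proj("top",seat+6*n))
for im_,nm in((im,"wrist"),(t,"top")):
  for b in blobs(im_,green,(0,150,512,384) if nm=="wrist" else (150,210,200,250),15): print(nm,"green",b[:2],ray(nm,*b[1],43,c if nm=="wrist" else None))
```

```text
t27.50 [490.5 224.8 186.6] [-178.59  -28.38    2.17] F [ 0.4 -0.  -0.3] op43.6 q [ 23.6 -22.7 127.4 -11.6  48.7 116.7]
(array([ 236,  160,   42,   42, 1393], dtype=int32), array([256.69705671, 180.25412778]))
expect (np.float64(256.4732020393258), np.float64(182.09717771458287)) (np.float64(256.4827036768537), np.float64(172.55171123454352))
[(array([186, 204,  15,  15, 175], dtype=int32), array([193.04571429, 211.08      ]))] (np.float64(193.25340659973455), np.float64(211.38609730900674))
wrist green (array([181, 234,  13,   6,  23], dtype=int32), array([187.47826087, 237.30434783])) [488.78627025 303.73833563  43.        ]
top green (array([167, 225,   9,   6,  44], dtype=int32), array([171.29545455, 227.84090909])) [501.33950151 303.93875151  43.        ]
```

```bash
python3 -c "
from h import *
s=st();go(s,[505,304,90])"
```

```text
t27.60 [490.3 224.4 184.5] [-178.66  -28.22    2.19] F [ 0.4  0.  -0.4] op35.3 q [ 23.6 -22.5 127.5 -11.6  48.6 116.7]
tilt 28.2 az 5.0  toolx [0.881 0.034 0.473]  tooly [ 0.049 -0.999 -0.021]
shift units [-0.97 -2.56  3.12] mm 124.4
```

Request:
{"api": "jog_arm", "payload": {
  "targets": [
    [0,[-0.25,-0.8,0.1],0],
    [0,[-0.25,-0.8,0.3],0],
    [0,[-0.25,-0.8,0.6],0],
    [0,[-0.2,-0.16,0.7],0],
    [0,[0,0,0.7],0],
    [0,[0,0,0.6],0],
    [0,[0,0,0],0]
  ]
}}

```text
time: 28.3
position: [501.4, 304.1, 79.1]
orientation: [-179.1, -27.5, 2.3]
wrist_force: [-0.6, 0.1, -0.5]
opening: 0.3
```

```bash
python3 -c "
from h import *
s=st();go(s,[505,304,55]);go(s,[505,304,43])"
```

```text
t28.30 [501.4 304.1  79.1] [-179.13  -27.47    2.32] F [-0.6  0.1 -0.5] op0.3 q [ 32.2  -6.1 125.2 -20.5  38.1 133.3]
tilt 27.5 az 4.2  toolx [0.887 0.036 0.461]  tooly [ 0.047 -0.999 -0.014]
shift units [-0.27  0.02  0.77] mm 24.4
tilt 27.5 az 4.2  toolx [0.887 0.036 0.461]  tooly [ 0.047 -0.999 -0.014]
shift units [-0.45  0.02  1.12] mm 36.3
```

Request:
{"api": "jog_arm", "payload": {
  "targets": [
    [0,[-0.09,0,0.26],0],
    [0,[-0.09,0,0.26],0],
    [0,[-0.09,0,0.25],0],
    [0,[0,0,0],0]
  ]
}}

```text
time: 28.7
position: [504.8, 304.1, 52.4]
orientation: [-179.2, -27.4, 2.3]
wrist_force: [0.4, -0.9, 0.8]
opening: 0.2
```

Request:
{"api": "jog_arm", "payload": {
  "targets": [
    [0,[-0.05,0,0.09],0],
    [0,[-0.05,0,0.09],0]
  ]
}}

```text
time: 28.9
position: [505.5, 304.6, 47.8]
orientation: [-179.1, -27.5, 2.3]
wrist_force: [-2.2, -1.7, 4.3]
opening: 0.6
```

Request:
{"api": "jog_arm", "payload": {
  "targets": [
    [0,[-0.05,0,0.09],0],
    [0,[-0.05,0,0.09],0]
  ]
}}

```text
time: 29.1
position: [506.2, 304.8, 44.8]
orientation: [-179.2, -27.7, 2.2]
wrist_force: [-22.0, -9.0, 31.6]
opening: 0.6
```

Request:
{"api": "jog_arm", "payload": {
  "targets": [
    [0,[0.04,0,-0.07],0]
  ]
}}

```text
time: 29.2
position: [506.9, 305.0, 48.6]
orientation: [-179.2, -27.7, 2.2]
wrist_force: [-1.3, -0.5, 3.6]
opening: 0.3
```

Request:
{"api": "jog_arm", "payload": {
  "targets": [
    [0,[0.02,0,-0.04],0]
  ]
}}

```text
time: 29.3
position: [507.3, 305.3, 51.0]
orientation: [-179.1, -27.8, 2.2]
wrist_force: [-0.6, -1.1, 1.9]
opening: 0.3
```

Request:
{"api": "jog_arm", "payload": {
  "targets": [
    [0,[0.02,0,-0.04],0]
  ]
}}

```text
time: 29.4
position: [507.3, 305.4, 52.7]
orientation: [-179.1, -27.9, 2.2]
wrist_force: [-1.0, -0.1, 0.7]
opening: 0.3
```

Request:
{"api": "jog_arm", "payload": {
  "targets": [
    [0,[0.02,0,-0.04],0]
  ]
}}

```text
time: 29.5
position: [507.2, 305.4, 53.9]
orientation: [-179.1, -27.9, 2.2]
wrist_force: [0.2, 0.3, -0.6]
opening: 0.4
```

Request:
{"api": "jog_arm", "payload": {
  "targets": [
    [0,[0.02,0,-0.04],0]
  ]
}}

```text
time: 29.6
position: [506.9, 305.3, 54.9]
orientation: [-179.1, -27.8, 2.2]
wrist_force: [-0.7, 0.1, 0.1]
opening: 0.8
```

Request:
{"api": "jog_arm", "payload": {
  "targets": [
    [0,[0.02,0,-0.04],0]
  ]
}}

```text
time: 29.7
position: [506.6, 305.2, 55.8]
orientation: [-179.1, -27.8, 2.2]
wrist_force: [0.3, -0.6, -1.1]
opening: 0.5
```

Request:
{"api": "jog_arm", "payload": {
  "targets": [
    [0,[0,0,-0.6],0],
    [0,[0,0,-0.9],0],
    [0,[0,0,-1],0],
    [0,[0,0,-1],0],
    [0,[0,0.5,-1],0],
    [0,[0,1,-0.5],0],
    [0,[0,1,0],0],
    [0,[0,1,0],0],
    [0,[0,1,0],0],
    [0,[0,1,0],0],
    [0,[0,1,0],0],
    [0,[0,1,0],0]
  ]
}}

```text
time: 30.9
position: [443.7, 71.5, 189.8]
orientation: [-179.2, -27.8, 2.9]
wrist_force: [-0.1, 0.2, -0.1]
opening: 0.5
```

Run:
```python
from h import *
s=st();go(s,[592,-277,190]);t=viewer.camera("top")
for b in blobs(t,lambda h,s,v:((h>155)|(h<5))&(s>60)&(v>60),(160,190,225,235),10):print(b[:2])
for b in blobs(t,green,(150,210,200,250),15):print("green",b[:2])
for b in blobs(t,blue,(320,160,395,210),15):print("bar",b[:2],ray("top",*b[1],136.6).round(1))
```

```text
t30.90 [443.7  71.5 189.8] [-179.21  -27.8     2.94] F [-0.1  0.2 -0.1] op0.5 q [  1.3 -40.5 137.7   1.9  55.   87.4]
tilt 27.8 az 4.6  toolx [0.883 0.045 0.466]  tooly [ 0.058 -0.998 -0.012]
shift units [ 3.84 11.88  1.85] mm 378.7
(array([186, 204,  15,  15, 174], dtype=int32), array([193.08045977, 211.05747126]))
green (array([167, 225,   9,   9,  63], dtype=int32), array([171.28571429, 229.        ]))
bar (array([345, 183,  34,   9, 104], dtype=int32), array([362.32692308, 186.88461538])) [ 597.7 -278.2  136.6]
```

Request:
{"api": "jog_arm", "payload": {
  "targets": [
    [0,[0.32,0.98,0.13],0],
    [0,[0.32,0.98,0.13],0],
    [0,[0.32,0.98,0.13],0],
    [0,[0.32,0.98,0.13],0],
    [0,[0.32,0.98,0.13],0],
    [0,[0.32,0.98,0.13],0],
    [0,[0.32,0.98,0.13],0],
    [0,[0.32,0.98,0.13],0],
    [0,[0.32,0.98,0.13],0],
    [0,[0.32,0.98,0.13],0],
    [0,[0.32,0.98,0.13],0],
    [0,[0,0,0],0]
  ]
}}

```text
time: 32.15
position: [577.3, -264.0, 194.7]
orientation: [-179.3, -27.8, 2.4]
wrist_force: [-0.1, 0.6, -0.2]
opening: 0.9
```

Run:
```python
from h import *
s=st();go(s,[594,-277,155])
```

```text
t32.15 [ 577.3 -264.   194.7] [-179.26  -27.79    2.42] F [-0.1  0.6 -0.2] op0.9 q [-37.7  -7.3 114.2  22.6  53.8  39.3]
tilt 27.8 az 4.0  toolx [0.884 0.037 0.466]  tooly [ 0.048 -0.999 -0.011]
shift units [-0.14  0.47  1.41] mm 44.9
```

Request:
{"api": "jog_arm", "payload": {
  "targets": [
    [0,[-0.07,0.24,0.45],0],
    [0,[-0.07,0.23,0.45],0],
    [0,[0,0,0.45],0],
    [0,[0,0,0],0]
  ]
}}

```text
time: 32.55
position: [593.3, -275.9, 153.2]
orientation: [-179.1, -27.6, 2.3]
wrist_force: [-0.8, -0.5, -0.7]
opening: 0.0
```

Request:
{"api": "jog_arm", "payload": {
  "targets": [
    [0,[0.01,0.065,0.42],0],
    [0,[0,0.06,0.42],0]
  ]
}}

```text
time: 32.75
position: [606.9, -278.5, 132.0]
orientation: [-179.3, -27.8, 2.5]
wrist_force: [-2.0, -1.0, 1.9]
opening: 0.1
```

Request:
{"api": "jog_arm", "payload": {
  "targets": [
    [0,[-0.12,0.05,0.4],0],
    [0,[-0.12,0.05,0.4],0],
    [0,[-0.1,0.04,0.4],0]
  ]
}}

```text
time: 33.05
position: [617.3, -282.1, 94.3]
orientation: [-179.4, -28.0, 2.6]
wrist_force: [-0.4, -0.7, 2.4]
opening: 0.5
```

```bash
cat >> h.py <<'E'
def bar(s):
    M=tl(s);b=s["position"]+6*M[:,2];r=(b[:2]-[422.5,-236.5])@[.973,-.23];z=b[2]-22;print("bar r",r.round(1),"z",z.round(1),"R %.1f ang %.1f"%(np.hypot(r,z),np.degrees(np.arctan2(z,r))-6.25), "bar r expected at z",np.sqrt(211.3**2-z*z).round(1))
E
python3 -c "
from h import *
s=st();bar(s)"
```

```text
t33.05 [ 617.3 -282.1   94.3] [-179.36  -27.99    2.56] F [-0.4 -0.7  2.4] op0.5 q [-36.7   4.5 113.1  26.4  43.5  34.3]
tilt 28.0 az 3.9  toolx [0.882 0.039 0.469]  tooly [ 0.05  -0.999 -0.01 ]
bar r 202.7 z 67.0 R 213.5 ang 12.0 bar r expected at z 200.4
```

Request:
{"api": "jog_arm", "payload": {
  "targets": [
    [0,[-0.12,0.035,0.4],0],
    [0,[-0.14,0.03,0.38],0],
    [0,[-0.15,0.025,0.36],0]
  ]
}}

```text
time: 33.35
position: [623.1, -284.2, 54.7]
orientation: [-179.3, -28.0, 2.5]
wrist_force: [-0.0, 0.7, 1.5]
opening: 0.6
```

```bash
python3 -c "
from h import *
s=st();bar(s)"
```

```text
t33.35 [ 623.1 -284.2   54.7] [-179.34  -27.97    2.54] F [-0.   0.7  1.5] op0.6 q [-36.5   8.4 113.3  28.4  39.9  31.7]
tilt 28.0 az 3.9  toolx [0.882 0.039 0.469]  tooly [ 0.05  -0.999 -0.01 ]
bar r 208.8 z 27.4 R 210.6 ang 1.2 bar r expected at z 209.5
```

Last bit until it meets the stop.

Request:
{"api": "jog_arm", "payload": {
  "targets": [
    [0,[-0.05,0,0.1],0],
    [0,[-0.05,0,0.1],0]
  ]
}}

```text
time: 33.55
position: [622.8, -283.7, 47.3]
orientation: [-179.2, -27.9, 2.5]
wrist_force: [-27.9, 6.8, 39.9]
opening: 0.6
```

Request:
{"api": "jog_arm", "payload": {
  "targets": [
    [0,[-0.04,0,0.07],0],
    [0,[-0.04,0,0.07],0]
  ]
}}

```text
time: 33.75
position: [622.7, -283.7, 47.7]
orientation: [-179.1, -27.9, 2.7]
wrist_force: [-13.8, 4.0, 16.7]
opening: 0.6
```

Request:
{"api": "jog_arm", "payload": {
  "targets": [
    [0,[0.05,0,-0.2],0],
    [0,[0,0,-0.5],0],
    [0,[0,0,-1],0],
    [0,[0,0,-1],0],
    [0,[0,0,-1],0],
    [0,[0,0,-1],0],
    [0,[0,0.5,-1],0],
    [0,[0,1,-0.5],0],
    [0,[0,1,0],0],
    [0,[0,1,0],0],
    [0,[0,0.5,0],0],
    [0,[0,0,0],0]
  ]
}}

```text
time: 34.95
position: [538.2, -413.7, 216.5]
orientation: [-179.2, -27.7, 2.9]
wrist_force: [-0.1, 0.3, -0.7]
opening: 0.4
```

Run:
```python
from h import *
s=st();t=viewer.camera("top");a=viewer.camera("scene")
for nm,im,r in(("top",t,(325,165,390,200)),("scene",a,(80,215,190,260))):
  for b in blobs(im,blue,r): print(nm,"bar",b[0],b[1],ray(nm,*b[1],45).round(1))
for b in blobs(t,lambda h,s,v:((h>155)|(h<5))&(s>60)&(v>60),(160,190,225,235),10):print("disc",b[:2])
o=cv2.imread("pics/top.png")[:,:,::-1]
for n,r in dict(bowl=(235,112,280,155),brush=(255,175,280,228),carton=(258,240,282,272)).items():
  d=np.abs(t[r[1]:r[3],r[0]:r[2]].astype(int)-o[r[1]:r[3],r[0]:r[2]]).max(2);print(n,"changed px",(d>50).sum(),"of",d.size)
```

```text
t34.95 [ 538.2 -413.7  216.5] [-179.21  -27.71    2.92] F [-0.1  0.3 -0.7] op0.4 q [-51.8   0.2 104.9  26.2  61.4  25.1]
top bar [342 178  31   8  85] [357.09411765 181.6       ] [ 629.2 -285.7   45. ]
scene bar [114 236  38   5 125] [132.488 238.192] [ 626.  -285.5   45. ]
disc (array([186, 204,  15,  15, 174], dtype=int32), array([193.08045977, 211.05747126]))
bowl changed px 0 of 1935
brush changed px 0 of 1325
carton changed px 0 of 768
```

Tray bar back at its initial pixels, disc on the seat, bystanders unchanged.

```bash
python3 -c "
from rig import arm
print(arm.job_done())"
```

```text
the job is handed in; nothing more can be done
None
```

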